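# Hang the green sanding block on the carousel's empty hook

### The job

On the luthier's bench, turn the sanding-block carousel by its crank peg until its empty hook points along the yellow front pointer of the stand and let go; only then hang the sanding block with the green head on that hook by its window, so that it hangs free there, with the hook still over the pointer. Leave the block with the red head where it stands.

Things in the scene. Friction and masses are not known exactly. Their poses are not given: they have to be found in the camera images.
- stand: Carousel stand, fixed: dark foot disc 170 mm wide, 18 mm high. Origin on the vertical turning axis at bench height; its -x axis runs along the flat yellow pointer (front), which reaches 180 mm out. The four-hook carousel turns the shorter way round, stiff (0.12 N m), and stays where left. All that turns is within 145 mm of the axis; the blocks on the 3 other hooks reach 182 mm above the bench.
- empty_hook (a point): Top of the empty brass hook, 105 mm from the axis, 140 mm above the bench; x axis radially outwards, z up. Level bar 10 mm thick, out to 138 mm from the axis; its tip rises 12 mm. It turns with the black crank peg: upright, 16 mm across, from 204 to 245 mm above the bench, 40 mm from the axis, 45 degrees counter-clockwise (from above) of the hook: x -77, y +28 mm from this point.
- green_mid (a point): Mid-height (58.5 mm up) of the loose block with the GREEN head, 117 mm tall, 0.22 kg, z up: foot 50 (x) by 90 (y) by 25 mm high; on it a ply upright 12 mm thick (x), 70 mm wide (y), with a square window 50 mm wide, from 25 to 75 mm up, open along x; above it the solid green head, 12 by 70 mm, from 75 to 117 mm up: grip it there, across x. Front and back are alike.
- red_mid (a point): The same point of an identical loose block with a RED head; not to be moved.

How it is judged:
By the outcome, as a careful person would: the job done as asked, in the order asked, and still so for the second after the job is handed in, with the robot touching nothing.
It also fails if it takes over 64 s, if anything falls off the work surface, if the arm or the gripper's body presses on something with over 40 N, if the wrist force passes 120 N, or if a joint passes its speed limit or range.

### The arm

A 7-joint arm with a two-finger parallel gripper is mounted at the origin on the work surface. World frame = base frame: x ahead of the robot, y to its left, z up, the work surface at z = 0. Lengths are in m, angles in rad, forces in N, time in s.
With the tool pointing down it reaches from about 0.4 to 0.9 m from the base axis. Payload 5.5 kg.
Tool frame: the origin (TCP) lies on the centre line of the jaws, within the pads' length; the fingertips stand 25 mm ahead of it and the grasp point (between the pads) lies 6 mm ahead of it; z points along the fingers, y is the line along which they close (so a half turn about z gives the same grasp; the last joint's range is limited). The gripper opens to 92 mm and grips with 3 to 60 N. Pads are 19 mm wide; open, the fingers measure 130 mm over their backs; the gripper's body (75 mm by 190 mm) begins 47 mm behind the grasp point.
Start: joints at [1.567, 0.501, -0.427, 1.55, 0.221, 1.138, -0.21], TCP at [0.171, -0.627, 0.252] pointing down, gripper open.
Joint ranges: [-2.88, 2.88], [-0.31, 2.03], [-1.54, 1.56], [0.2, 2.42], [-1.41, 4.55], [0.19, 2.02], [-2.57, 2.57]. Speed limits (rad/s): [2.57, 2.57, 3.14, 3.14, 3.14, 3.14, 3.14].

### API

Orientations are given as a unit quaternion [x, y, z, w].
In Python, from bench import ctrl, vision gives the robot as it stands.
- The arm moves only by the tool servo_tool, never from a script. Its argument "increments" is a list of rows, each an object of numbers: "x", "y", "z": the shift along the tool's x, y, z in units of 40 mm (1.0 is 40 mm); "turn": the turn about the tool's z in units of 2 pi rad (1.0 is 2 pi rad). A call has 1 to 8 rows; each row shifts and turns the commanded pose from where the row before left it, along the tool's axes as they then stand; what a row does not reach is not made up. A row lasts 1/12 s, in which the tool goes at most 41.7 mm and 7.16 degrees, less where a joint would pass 70% of its speed; a pose out of reach is approached as far as the arm can. A call with a number of a shift or a turn outside -1 to 1 is refused whole. A call with a gripper value outside its range is refused whole. "fingers" is the finger opening in mm, from 0 to 91.8, set as the call begins (left out, the last holds). The fingers move at their own pace and stop on an object; "newtons" is the grip in N (left out, the last holds). Time passes only in rows, so rows that do not move let the fingers close. It gives the time, the measured TCP pose, the force, the opening and the grip force at its end, in the units of the state.
- ctrl.observe(): the state, without advancing time (a new reading comes with each control period).
- vision.grab_frame(name): name is "side" or "top" or "wrist"; returns (picture, depth): 400x640x3 uint8, red, green, blue; 400x640 float32, m along the optical axis (not along the pixel's ray), 0 where there is no reading.
- vision.get_calibration(name): a dict with "fx", "fy", "cx", "cy" (pixels), "distortion" ([k1, k2, p1, p2, k3] as OpenCV has them; the pictures are not rectified), "xyz" and "orientation" of the camera in the world; the wrist camera has in their place "tool_from_camera" (4x4, takes a point from camera to tool coordinates, whose origin is the TCP and whose axes are the flange's). Camera axes: x right, y down, z forward; pixel columns grow to the right and rows downward; lengths in m; the calibration is good to about 2 mm. A picture is of the moment at which its call begins: read the wrist's pose just before it. get_calibration takes no time and is no camera call.
- ctrl.finish_job(): hands the job in; it is judged then, once.
The state is a dict: "t": time; "q": joint angles; "qd": joint speeds; "effort": joint torques, N m; "position": TCP position; "eef_rot": TCP orientation; "force": force on the tool from outside, world axes, zero at the start; "moment": the same for the moment, N m; "finger_gap": opening from 0.0 (shut) to 1.0 (fully open); "finger_force": force on a finger pad.
Only numpy, scipy, OpenCV 4.12 (cv2) and the standard library are available. Lean on these libraries where they do the work, as an engineer would, in place of code of your own. Each camera call takes 0.05 s, during which the arm holds its last target. There are 200 camera calls.

## Working session

There is one attempt and no reset: what is moved stays moved. The work goes in short steps, Python scripts to look and compute and a tool call to move; the robot and the scene stay as the last step left them, time stands still between calls to the robot, and variables do not carry over. Pictures are saved under pics/ and viewed, at most 10 in all, crops included, and the job is handed in when it is done.

Besides the shell and the picture viewer there is one more tool, called after "Emit:" by a JSON object that holds its "method" and its "body". servo_tool: Moves the arm, as the interface text tells. Shifts and turns lie within -1 to 1; 1 stands for 40 mm of shift or 2 pi rad of turn. Its arguments: {"type":"object","properties":{"increments":{"type":"array","items":{"type":"object","properties":{"x":{"type":"number"},"y":{"type":"number"},"z":{"type":"number"},"turn":{"type":"number"}}}},"fingers":{"type":"number"},"newtons":{"type":"number"}},"required":["increments"]}

```bash
mkdir -p pics; ls; cat > h.py <<'E'
import numpy as np,cv2
from scipy.spatial.transform import Rotation as R
from bench import ctrl,vision
def grab(n):
    s=ctrl.observe(); rgb,d=vision.grab_frame(n); return s,rgb,d,vision.get_calibration(n)
def pose(s,c):
    if 'xyz' in c: return R.from_quat(c['orientation']).as_matrix(),np.array(c['xyz'])
    M=np.array(c['tool_from_camera']);A=R.from_quat(s['eef_rot']).as_matrix()
    return A@M[:3,:3],A@M[:3,3]+np.array(s['position'])
def rays(uv,c):
    K=np.array([[c['fx'],0,c['cx']],[0,c['fy'],c['cy']],[0,0,1]])
    p=cv2.undistortPoints(np.array(uv,float).reshape(-1,1,2),K,np.array(c['distortion']))[:,0]
    return np.c_[p,np.ones(len(p))]
def onplane(uv,c,s,z):
    A,t=pose(s,c); r=rays(uv,c)@A.T
    return t+r*((z-t[2])/r[:,2])[:,None]
def cloud(mask,d,c,s):
    m=mask&(d>0); v,u=np.nonzero(m); A,t=pose(s,c)
    return (rays(np.c_[u,v],c)*d[v,u][:,None])@A.T+t
E
python3 - <<'E'
from h import *
for n in ('top','side'):
    s,rgb,d,c=grab(n); cv2.imwrite(f'pics/{n}0.png',rgb[:,:,::-1]); np.savez(f'{n}0.npz',rgb=rgb,d=d); print(n,c)
print(s)
E
```

```text
pics
top {'fx': 508.44787437039383, 'fy': 508.44787437039383, 'cx': 319.177444224332, 'cy': 200.97521538540605, 'distortion': array([-0.00180242,  0.        ,  0.        ,  0.        ,  0.        ]), 'xyz': array([ 0.30567781, -0.00330175,  1.33955985]), 'orientation': array([ 0.70920676, -0.69871138,  0.06916622, -0.06359419])}
side {'fx': 504.2332087464387, 'fy': 504.2332087464387, 'cx': 323.2180741763781, 'cy': 197.64810419593323, 'distortion': array([-0.14995895,  0.        ,  0.        ,  0.        ,  0.        ]), 'xyz': array([0.10232878, 0.60026589, 1.03439499]), 'orientation': array([-0.28976467,  0.89614145, -0.32031656,  0.10180494])}
{'t': 0.05, 'q': array([ 1.56721877,  0.50183979, -0.42679856,  1.55142367,  0.22079038,
        1.13828346, -0.21030348]), 'qd': array([-0.00032518, -0.002011  , -0.00182352, -0.00260756,  0.00054452,
        0.00311623,  0.00107621]), 'effort': array([-9.11554496e-03, -5.68359697e+01, -5.84305599e+00, -2.80191600e+01,
       -6.86616381e-02,  2.47152447e-02,  5.75072636e-05]), 'position': array([ 0.17115207, -0.62640446,  0.25069495]), 'eef_rot': array([ 9.91113224e-01,  1.33017568e-01, -8.54272941e-05, -9.46288784e-04]), 'force': array([-0.13421823, -0.72432004, -0.25727443]), 'moment': array([0.02847507, 0.02145445, 0.00551791]), 'finger_force': 0.0, 'finger_gap': 1.0011638641545557}
```

View pics/top0.png

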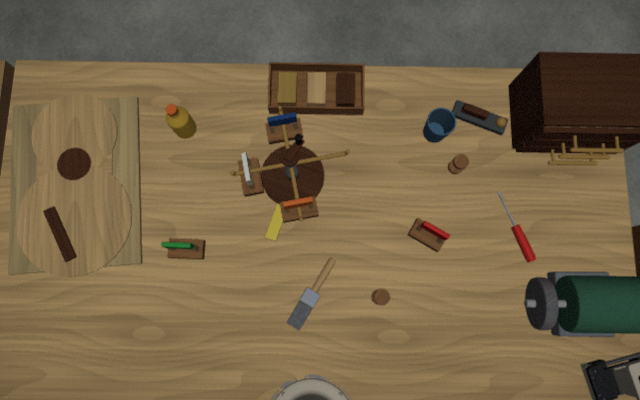

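View pics/side0.png

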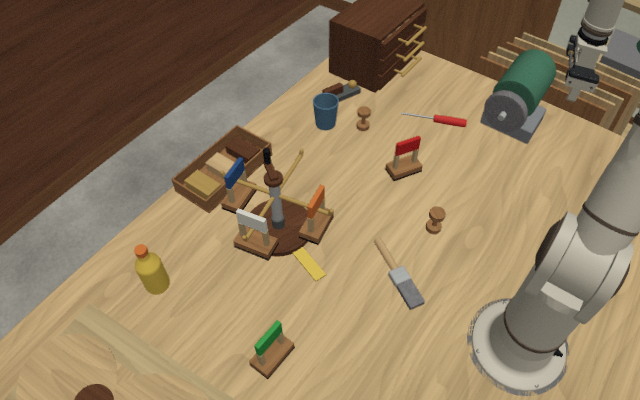

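The top view shows the carousel axis near (292,172), the empty hook pointing right to (347,153), the peg at (298,140), the yellow pointer at (275,222), the green block at (185,247) and the red one at (430,234). The side view agrees. The next step is to measure these.

```bash
cat > meas.py <<'E'
from h import *
def pca(P):
    m=(P.max(0)+P.min(0))/2; r=cv2.minAreaRect(P[:,:2].astype(np.float32)*1000); return np.round(r[0],1),np.round(r[1],1),round(r[2],1)
def run():
  for n in ('top','side'):
    s,rgb,d,c=grab(n); hsv=cv2.cvtColor(rgb,cv2.COLOR_RGB2HSV); H,S,V=[hsv[:,:,i].astype(int) for i in range(3)]
    P=cloud(np.ones_like(d,bool),d,c,s); W=np.full(d.shape+(3,),9.); W[d>0]=P
    X,Y,Z=W[...,0],W[...,1],W[...,2]
    reg=(X>.2)&(X<.95)&(Y>-.4)&(Y<.45)
    near=reg&(np.hypot(X-.62,Y-.06)<.22)
    for nm,m in dict(green=(abs(H-60)<15)&(S>150)&reg&(Z>.05),red=((H<5)|(H>175))&(S>180)&reg&(Z>.05)&(Y<-.2),
        yellow=(abs(H-26)<5)&(S>150)&(V>130)&near&(Z<.05), dark=(V<45)&near&(Z>.2),
        foot=(abs(Z-.018)<.008)&near&(V<90)).items():
        if m.sum()<5: print(n,nm,m.sum()); continue
        v,u=np.nonzero(m); Q=W[m]; print(n,nm,m.sum(),'uv',u.min(),u.max(),v.min(),v.max(),'rect',*pca(Q),'med',np.round(np.median(Q,0),3),'z',np.round(np.percentile(Q[:,2],[5,95]),3))
    # brass bar in free sector: height .12-.16
    m=near&(Z>.125)&(Z<.16)&(abs(H-20)<10)&(S>80); Q=W[m]; ang=np.degrees(np.arctan2(Q[:,1]-.07,Q[:,0]-.62))
    print(n,'brass',len(Q)); np.save(f'{n}_brass.npy',Q)
    if len(Q):
        Q=Q[(Q[:,1]<.03)&(Q[:,0]>.55)]; print(len(Q)); 
        if len(Q)>9:
            l=cv2.fitLine(Q[:,:2].astype(np.float32),cv2.DIST_HUBER,0,.001,.001).ravel(); print('line',l,'ymin',Q[Q[:,1].argmin()])
if __name__=='__main__': run()
E
python3 meas.py
```

```text
top green 145 uv 162 297 139 248 rect [523.8 192.2] [ 45.  397.1] 35.7 med [0.425 0.328 0.117] z [0.097 0.123]
top red 203 uv 421 448 222 239 rect [ 472.5 -295.4] [68.  10.4] 59.5 med [ 0.471 -0.295  0.114] z [0.081 0.12 ]
top yellow 321 uv 266 282 204 239 rect [501.8 101.9] [29.4 92.4] 71.5 med [0.496 0.103 0.007] z [0.003 0.011]
top dark 65 uv 295 302 134 145 rect [659.8  38.4] [12.9 15.1] 57.6 med [0.657 0.039 0.239] z [0.206 0.249]
top foot 2272 uv 261 336 99 202 rect [692.8  56.6] [180.9 289.6] 80.4 med [0.623 0.06  0.018] z [0.013 0.023]
top brass 789
198
line [ 0.19325416 -0.9811487   0.64478916 -0.02066611] ymin [ 0.65542312 -0.08206986  0.14597536]
side green 246 uv 255 281 160 354 rect [521.6 193.7] [ 45.7 398.8] 35.0 med [0.421 0.334 0.104] z [0.084 0.118]
side red 280 uv 396 419 136 155 rect [ 471.4 -295.7] [69.  13.8] 58.3 med [ 0.47  -0.294  0.103] z [0.081 0.118]
side yellow 180 uv 293 322 247 280 rect [502.5 101. ] [28.3 96. ] 72.5 med [0.506 0.1   0.006] z [0.003 0.01 ]
side dark 98 uv 263 270 148 163 rect [658.1  39.6] [13.7 14.2] 69.8 med [0.657 0.042 0.232] z [0.207 0.245]
side foot 506 uv 201 306 168 254 rect [678.2  54.4] [185. 279.] 83.2 med [0.581 0.079 0.018] z [0.012 0.024]
side brass 954
163
line [ 0.2107248  -0.97754544  0.6450039  -0.03879031] ymin [ 0.65258622 -0.08306304  0.14850608]
```

```bash
cat > m2.py <<'E'
from h import *
from scipy.optimize import least_squares
for n in ('top','side'):
    z=np.load(f'{n}0.npz'); rgb,d=z['rgb'],z['d']; c=vision.get_calibration(n); s=None
    hsv=cv2.cvtColor(rgb,cv2.COLOR_RGB2HSV); H,S,V=[hsv[:,:,i].astype(int) for i in range(3)]
    W=np.full(d.shape+(3,),9.); W[d>0]=cloud(np.ones_like(d,bool),d,c,s); X,Y,Z=np.moveaxis(W,2,0)
    near=np.hypot(X-.627,Y-.06)<.1
    m=near&(Z<.03)&(V<75)
    v,u=np.nonzero(m); Q=onplane(np.c_[u,v],c,s,.018)[:,:2]
    # mask edge: furthest dark pixel per angle
    a=np.round(np.degrees(np.arctan2(Q[:,1]-.06,Q[:,0]-.627))/4); r=np.hypot(Q[:,0]-.627,Q[:,1]-.06)
    E=np.array([Q[a==k][r[a==k].argmax()] for k in np.unique(a)]); E=E[np.hypot(E[:,0]-.627,E[:,1]-.06)>.07]
    f=least_squares(lambda p:np.hypot(E[:,0]-p[0],E[:,1]-p[1])-.085,[.627,.06],loss='soft_l1',f_scale=.001)
    print(n,'axis',f.x.round(4),'resid',np.round(np.median(abs(f.fun)),4),len(E))
    for nm,mm,zz in (('yellow',(abs(H-26)<5)&(S>150)&(V>130)&(abs(X-.51)<.08)&(abs(Y-.1)<.06)&(Z<.03),.006),('green',(abs(H-60)<15)&(S>150)&(abs(Y-.33)<.06)&(abs(X-.42)<.05)&(Z>(.108 if n=='top' else .05)),None)):
        v,u=np.nonzero(mm); Q=onplane(np.c_[u,v],c,s,zz) if zz else W[mm]
        (cx,cy),wh,ang=cv2.minAreaRect((Q[:,:2]*1000).astype(np.float32))
        l=cv2.fitLine((Q[:,:2]).astype(np.float32),cv2.DIST_L2,0,.001,.001).ravel()
        print(nm,round(cx,1),round(cy,1),np.round(wh,1),round(ang,1),'line ang',np.degrees(np.arctan2(l[1],l[0])).round(1),'mean',Q.mean(0).round(4), 'from axis', np.degrees(np.arctan2(cy/1e3-f.x[1],cx/1e3-f.x[0])).round(1))
    Q=np.load(f'{n}_brass.npy'); Q=Q[(Q[:,1]<.03)&(Q[:,0]>.55)]; print('hook ang',np.degrees(np.arctan2(Q[:,1]-f.x[1],Q[:,0]-f.x[0])).mean().round(1))
    # green foot block: brown z 25mm
    mm=(abs(Z-.025)<.005)&(np.hypot(X-.425,Y-.33)<.07); print('gfoot',cv2.minAreaRect((W[mm][:,:2]*1000).astype(np.float32)),mm.sum())
o=ctrl.observe(); A=R.from_quat(o['eef_rot']).as_matrix(); print(A.round(3),o['position'])
E
python3 m2.py
```

```text
top axis [0.6253 0.061 ] resid 0.0023 71
yellow 501.9 101.7 [29.4 93.2] 71.9 line ang -13.1 mean [0.4972 0.1046 0.006 ] from axis 161.7
green 426.5 330.9 [70.2  9.2] 88.5 line ang 89.1 mean [0.4261 0.3305 0.1174] from axis 126.4
hook ang -76.4
gfoot ((427.9864196777344, 331.13690185546875), (90.48867797851562, 50.225276947021484), 88.91316223144531) 445
side axis [0.6244 0.0663] resid 0.0009 17
yellow 502.2 101.5 [27.3 96.9] 72.2 line ang -19.0 mean [0.5025 0.1013 0.006 ] from axis 163.9
green 425.7 331.9 [69. 12.] 89.4 line ang 88.4 mean [0.422  0.334  0.1022] from axis 126.8
hook ang -78.8
gfoot ((426.52099609375, 331.57861328125), (92.6037368774414, 51.439945220947266), 88.93310546875) 681
[[ 0.965  0.264 -0.   ]
 [ 0.264 -0.965  0.001]
 [ 0.    -0.001 -1.   ]] [ 0.17125087 -0.62665048  0.25108051]
```

The axis is at (0.6265, 0.0605), the pointer at 161.8°, the hook at -77.5° and the peg at (0.660, 0.039). The shorter way is therefore about 120.7° clockwise, so I'll go to a point above the peg.

Emit:
{"method": "servo_tool", "body": {"increments": [{"z": -0.8},{"z": -0.8},{"z": -0.9},{"x": 0.675,"y": -0.535},{"x": 0.675,"y": -0.535},{"x": 0.675,"y": -0.535},{"x": 0.675,"y": -0.535},{"x": 0.675,"y": -0.535}], "fingers": 91.8, "newtons": 30}}

```text
$.increments[0]: bad value
```

Emit:
{"method": "servo_tool", "body": {"increments": [{"x": 0.675,"y": -0.535},{"x": 0.675,"y": -0.535},{"x": 0.675,"y": -0.535},{"x": 0.675,"y": -0.535},{"x": 0.675,"y": -0.535},{"x": 0.675,"y": -0.535},{"x": 0.675,"y": -0.535},{"x": 0.675,"y": -0.535}]}}

```text
$.increments[0]: bad value
```

```bash
cat > st.py <<'E'
from h import *
o=ctrl.observe(); A=R.from_quat(o['eef_rot']).as_matrix(); p=np.array(o['position'])
print('t',round(o['t'],2),'p',p.round(4),'q',o['q'].round(2),'F',np.round(o['force'],1),'gap',round(o['finger_gap']*91.8,1),round(o['finger_force'],1))
print('yang',np.degrees(np.arctan2(A[1,1],A[0,1])).round(2),'z',A[:,2].round(3))
def to(t): print('to',t,'units',(A.T@(np.array(t)-p)/.04).round(3))
import sys
for a in sys.argv[1:]: to(list(map(float,a.split(','))))
E
python3 st.py 0.66,0.039,0.36
```

```text
t 0.2 p [ 0.1713 -0.6267  0.2511] q [ 1.57  0.5  -0.43  1.55  0.22  1.14 -0.21] F [ 0.5 -1.1 -0.2] gap 91.5 0.0
yang -74.71 z [-0.     0.001 -1.   ]
to [0.66, 0.039, 0.36] units [ 16.174 -12.834  -2.707]
```

The rows seem to need every key.

Emit:
{"method": "servo_tool", "body": {"increments": [{"x": 0,"y": 0,"z": -0.8,"turn": 0},{"x": 0,"y": 0,"z": -0.9,"turn": 0},{"x": 0,"y": 0,"z": -1.0,"turn": 0},{"x": 0.675,"y": -0.535,"z": 0,"turn": 0},{"x": 0.675,"y": -0.535,"z": 0,"turn": 0},{"x": 0.675,"y": -0.535,"z": 0,"turn": 0},{"x": 0.675,"y": -0.535,"z": 0,"turn": 0},{"x": 0.675,"y": -0.535,"z": 0,"turn": 0}], "fingers": 91.8, "newtons": 30}}

```text
t: 0.87
position: [0.274, -0.4867, 0.3597]
eef_rot: [0.991, 0.133, -0.0, 0.0]
force: [1.5, 0.4, 0.5]
finger_gap: 1.0
finger_force: 0.0
```

Emit:
{"method": "servo_tool", "body": {"increments": [{"x": 0.675,"y": -0.535,"z": 0,"turn": 0},{"x": 0.675,"y": -0.535,"z": 0,"turn": 0},{"x": 0.675,"y": -0.535,"z": 0,"turn": 0},{"x": 0.675,"y": -0.535,"z": 0,"turn": 0},{"x": 0.675,"y": -0.535,"z": 0,"turn": 0},{"x": 0.675,"y": -0.535,"z": 0,"turn": 0},{"x": 0.675,"y": -0.535,"z": 0,"turn": 0},{"x": 0.675,"y": -0.535,"z": 0,"turn": 0}]}}

```text
t: 1.53
position: [0.4372, -0.2645, 0.3598]
eef_rot: [0.991, 0.133, -0.0, 0.0]
force: [0.5, -0.3, -0.5]
finger_gap: 0.999
finger_force: 0.0
```

Emit:
{"method": "servo_tool", "body": {"increments": [{"x": 0.675,"y": -0.535,"z": 0,"turn": 0},{"x": 0.675,"y": -0.535,"z": 0,"turn": 0},{"x": 0.675,"y": -0.535,"z": 0,"turn": 0},{"x": 0.675,"y": -0.535,"z": 0,"turn": 0},{"x": 0.675,"y": -0.535,"z": 0,"turn": 0},{"x": 0.675,"y": -0.535,"z": 0,"turn": 0},{"x": 0.675,"y": -0.535,"z": 0,"turn": 0},{"x": 0.675,"y": -0.535,"z": 0,"turn": 0}]}}

```text
t: 2.2
position: [0.6005, -0.0427, 0.3596]
eef_rot: [0.991, 0.133, -0.0, 0.0]
force: [0.8, 0.2, 0.0]
finger_gap: 0.998
finger_force: 0.0
```

Emit:
{"method": "servo_tool", "body": {"increments": [{"x": 0.6,"y": -0.4,"z": 0,"turn": 0},{"x": 0.4,"y": -0.2,"z": 0,"turn": 0},{"x": 0,"y": 0,"z": 0,"turn": 0},{"x": 0,"y": 0,"z": 0,"turn": 0}]}}

```text
t: 2.53
position: [0.6321, -0.009, 0.3591]
eef_rot: [0.991, 0.134, -0.001, -0.0]
force: [-0.7, -0.1, 0.4]
finger_gap: 1.001
finger_force: 0.0
```

```bash
python3 st.py 0.6597,0.039,0.234; python3 - <<'E'
from h import *
s,rgb,d,c=grab('wrist'); cv2.imwrite('pics/w1.png',rgb[:,:,::-1])
hsv=cv2.cvtColor(rgb,cv2.COLOR_RGB2HSV); P=cloud(np.ones_like(d,bool),d,c,s); W=np.full(d.shape+(3,),9.); W[d>0]=P
m=(hsv[...,2]<50)&(W[...,2]>.235)&(W[...,2]<.255)&(np.hypot(W[...,0]-.66,W[...,1]-.04)<.05)
Q=W[m]; print(m.sum(),(Q.max(0)+Q.min(0))/2,Q.max(0)-Q.min(0),np.median(Q,0))
E
```

```text
t 2.53 p [ 0.6321 -0.009   0.3591] q [ 0.53  0.46 -0.79  1.45  0.33  1.36 -1.58] F [-0.7 -0.1  0.4] gap 91.9 0.0
yang -74.57 z [-0.001  0.001 -1.   ]
to [0.6597, 0.039, 0.234] units [ 0.987 -0.971  3.126]
26 [0.66640218 0.0355597  0.23875545] [0.00488601 0.00980394 0.00727215] [0.66768054 0.03439052 0.23717795]
```

View pics/w1.png

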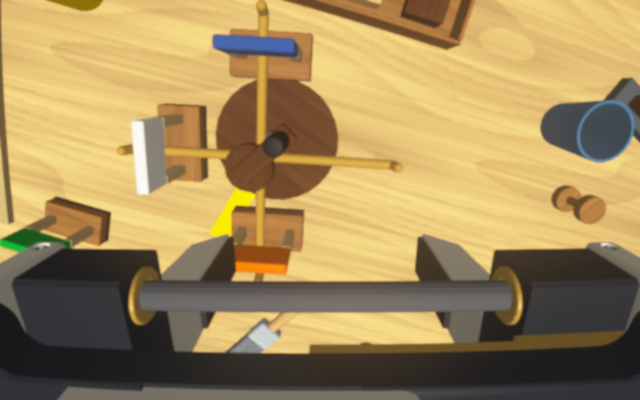

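The wrist view shows the peg top near (279,143), the crank hub near (249,167), the empty hook tip at (398,167) and the opposite tip at (123,150). I'll cast rays for all of these.

```bash
python3 - <<'E'
from h import *
c=vision.get_calibration('wrist'); s=ctrl.observe()
for u,v,z in ((280,142,.245),(262,166,.204),(398,167,.147),(123,150,.147),(262,5,.147)): print(u,v,onplane([(u,v)],c,s,z)[0].round(4))
E
python3 st.py 0.6600,0.039,0.234
```

```text
280 142 [0.6659 0.0325 0.245 ]
262 166 [0.6351 0.0463 0.204 ]
398 167 [ 0.6565 -0.0807  0.147 ]
123 150 [0.5996 0.1964 0.147 ]
262 5 [0.7673 0.0866 0.147 ]
t 2.58 p [ 0.6318 -0.0105  0.3592] q [ 0.53  0.46 -0.79  1.45  0.33  1.36 -1.58] F [-0.5 -0.4 -0.7] gap 91.5 0.0
yang -74.69 z [-0.001 -0.    -1.   ]
to [0.66, 0.039, 0.234] units [ 1.011 -1.007  3.128]
```

Emit:
{"method": "servo_tool", "body": {"increments": [{"x": 0.51,"y": -0.48,"z": 0,"turn": 0},{"x": 0.51,"y": -0.47,"z": 0,"turn": 0},{"x": 0,"y": 0,"z": 0.8,"turn": 0},{"x": 0,"y": 0,"z": 0.8,"turn": 0},{"x": 0,"y": 0,"z": 0.8,"turn": 0},{"x": 0,"y": 0,"z": 0.5,"turn": 0},{"x": 0,"y": 0,"z": 0.23,"turn": 0},{"x": 0,"y": 0,"z": 0,"turn": 0}]}}

```text
t: 3.25
position: [0.6597, 0.0348, 0.2321]
eef_rot: [0.991, 0.132, -0.002, 0.0]
force: [0.4, -0.1, -0.5]
finger_gap: 1.002
finger_force: 0.0
```

```bash
python3 st.py 0.661,0.037,0.234; python3 - <<'E'
from h import *
s,rgb,d,c=grab('top'); s,r2,d2,c2=grab('side'); cv2.imwrite('pics/g1.png',np.hstack([cv2.resize(rgb[80:230,220:370],(400,400)),cv2.resize(r2[100:300,180:380],(400,400))])[:,:,::-1])
E
```

```text
t 3.25 p [0.6597 0.0348 0.2321] q [ 0.41  0.62 -0.74  1.53  0.44  1.17 -1.72] F [ 0.4 -0.1 -0.5] gap 92.0 0.0
yang -74.83 z [-0.004 -0.001 -1.   ]
to [0.661, 0.037, 0.234] units [ 0.045 -0.046 -0.047]
```

View pics/g1.png

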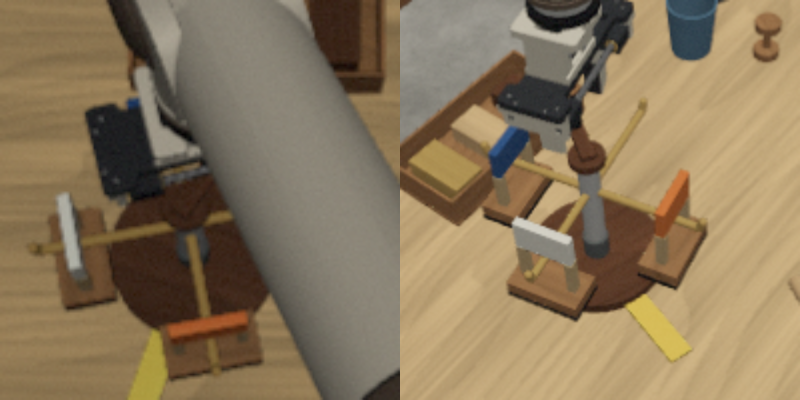

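The crops show the peg between the open fingers and nothing else touching. I'll close on it.

Emit:
{"method": "servo_tool", "body": {"increments": [{"x": 0.04,"y": -0.04,"z": -0.06,"turn": 0},{"x": 0,"y": 0,"z": 0,"turn": 0},{"x": 0,"y": 0,"z": 0,"turn": 0},{"x": 0,"y": 0,"z": 0,"turn": 0},{"x": 0,"y": 0,"z": 0,"turn": 0},{"x": 0,"y": 0,"z": 0,"turn": 0},{"x": 0,"y": 0,"z": 0,"turn": 0},{"x": 0,"y": 0,"z": 0,"turn": 0}], "fingers": 5, "newtons": 25}}

```text
t: 4.02
position: [0.6625, 0.0391, 0.2369]
eef_rot: [0.991, 0.133, -0.0, 0.0]
force: [-0.2, -1.0, -0.6]
finger_gap: 0.467
finger_force: 0.0
```

Emit:
{"method": "servo_tool", "body": {"increments": [{"x": 0,"y": 0,"z": 0,"turn": 0},{"x": 0,"y": 0,"z": 0,"turn": 0},{"x": 0,"y": 0,"z": 0,"turn": 0},{"x": 0,"y": 0,"z": 0,"turn": 0}]}}

```text
t: 4.35
position: [0.6626, 0.0389, 0.2369]
eef_rot: [0.991, 0.133, 0.0, 0.0]
force: [2.1, -8.8, -0.0]
finger_gap: 0.178
finger_force: 5.9
```

```bash
python3 st.py 0.661,0.037,0.234; python3 - <<'E'
from h import *
A=R.from_quat(ctrl.observe()['eef_rot']).as_matrix(); ax=np.array([.6275,.0595]); p0=None
for k in range(13):
    a=np.radians(-33.2-10*k); p=np.r_[ax+.04*np.array([np.cos(a),np.sin(a)]),0]
    if k: print(k,((A.T@(p-p0))/.04).round(3)[:2],p[:2].round(4))
    p0=p
E
```

```text
t 4.35 p [0.6626 0.0389 0.2369] q [ 0.4   0.61 -0.74  1.52  0.44  1.18 -1.72] F [ 2.1 -8.8 -0. ] gap 16.4 5.9
yang -74.7 z [ 0. -0. -1.]
to [0.661, 0.037, 0.234] units [-0.051  0.036  0.072]
1 [-0.14   0.104] [0.6567 0.0321]
2 [-0.156  0.078] [0.6515 0.0275]
3 [-0.167  0.05 ] [0.6455 0.0238]
4 [-0.173  0.02 ] [0.6391 0.0212]
5 [-0.174 -0.011] [0.6322 0.0198]
6 [-0.169 -0.041] [0.6253 0.0196]
7 [-0.16  -0.069] [0.6184 0.0206]
8 [-0.145 -0.096] [0.6117 0.0227]
9 [-0.126 -0.12 ] [0.6056 0.026 ]
10 [-0.104 -0.14 ] [0.6001 0.0303]
11 [-0.078 -0.156] [0.5955 0.0355]
12 [-0.05  -0.167] [0.5918 0.0415]
```

Emit:
{"method": "servo_tool", "body": {"increments": [{"x": 0,"y": 0,"z": 0,"turn": 0},{"x": 0,"y": 0,"z": 0,"turn": 0},{"x": -0.14,"y": 0.104,"z": 0,"turn": 0},{"x": -0.156,"y": 0.078,"z": 0,"turn": 0},{"x": -0.167,"y": 0.05,"z": 0,"turn": 0},{"x": 0,"y": 0,"z": 0,"turn": 0}]}}

```text
t: 4.85
position: [0.6472, 0.0255, 0.2369]
eef_rot: [0.991, 0.133, 0.001, -0.001]
force: [3.7, 1.3, -3.1]
finger_gap: 0.169
finger_force: 25.0
```

```bash
python3 st.py 0.6455,0.0238,0.237
```

```text
t 4.85 p [0.6472 0.0255 0.2369] q [ 0.44  0.59 -0.75  1.56  0.42  1.16 -1.71] F [ 3.7  1.3 -3.1] gap 15.5 25.0
yang -74.75 z [ 0.001  0.001 -1.   ]
to [0.6455, 0.0238, 0.237] units [-0.052  0.029 -0.002]
```

Forces are low, so I'll continue around the arc.

Emit:
{"method": "servo_tool", "body": {"increments": [{"x": -0.173,"y": 0.02,"z": 0,"turn": 0},{"x": -0.174,"y": -0.011,"z": 0,"turn": 0},{"x": -0.169,"y": -0.041,"z": 0,"turn": 0},{"x": -0.16,"y": -0.069,"z": 0,"turn": 0},{"x": -0.145,"y": -0.096,"z": 0,"turn": 0},{"x": 0,"y": 0,"z": 0,"turn": 0}]}}

```text
t: 5.35
position: [0.6129, 0.0192, 0.2368]
eef_rot: [0.991, 0.131, -0.001, 0.003]
force: [-0.5, -7.6, 0.2]
finger_gap: 0.171
finger_force: 25.0
```

Emit:
{"method": "servo_tool", "body": {"increments": [{"x": -0.126,"y": -0.12,"z": 0,"turn": 0},{"x": -0.104,"y": -0.14,"z": 0,"turn": 0},{"x": -0.078,"y": -0.156,"z": 0,"turn": 0},{"x": -0.05,"y": -0.167,"z": 0,"turn": 0},{"x": 0,"y": 0,"z": 0,"turn": 0},{"x": 0,"y": 0,"z": 0,"turn": 0}]}}

```text
t: 5.85
position: [0.5886, 0.0299, 0.2365]
eef_rot: [0.992, 0.128, -0.008, 0.009]
force: [-18.8, -25.3, 18.2]
finger_gap: 0.161
finger_force: 26.2
```

```bash
python3 st.py 0.5918,0.0415,0.237; cat > hk.py <<'E'
from h import *
# visible bars: brass pixels at z~.14 -> angles about axis, mod 90, vs pointer
ax=np.array([.6275,.0595])
for n in ('top','side'):
    s,rgb,d,c=grab(n); cv2.imwrite(f'pics/hk_{n}_{s["t"]:.1f}.png',rgb[:,:,::-1])
    hsv=cv2.cvtColor(rgb,cv2.COLOR_RGB2HSV); H,S,V=[hsv[:,:,i].astype(int) for i in range(3)]
    W=np.full(d.shape+(3,),9.); W[d>0]=cloud(np.ones_like(d,bool),d,c,s); X,Y,Z=np.moveaxis(W,2,0); r=np.hypot(X-ax[0],Y-ax[1])
    m=(Z>.125)&(Z<.16)&(abs(H-20)<10)&(S>80)&(r>.04)&(r<.15)
    a=np.degrees(np.arctan2(Y-ax[1],X-ax[0]))[m]%360; rr=r[m]
    h,e=np.histogram(a,36,(0,360)); print(n,[(int(e[i]),int(h[i])) for i in range(36) if h[i]>8])
    Q=W[m][:,:2]
    for b in (162,252,342,72):
        k=abs((a-b+180)%360-180)<20
        if k.sum()>20:
            l=cv2.fitLine(Q[k].astype(np.float32),cv2.DIST_HUBER,0,.001,.001).ravel(); t=np.degrees(np.arctan2(l[1],l[0]))
            print(n,b,'mean',a[k].mean().round(1),'med',np.median(a[k]).round(1),'line',(b+(t-b+90)%180-90).round(1),'rmax',rr[k].max().round(3),k.sum())
E
python3 hk.py
```

```text
t 5.85 p [0.5886 0.0299 0.2365] q [ 0.48  0.49 -0.78  1.7   0.39  1.12 -1.74] F [-18.8 -25.3  18.2] gap 14.8 26.2
yang -75.29 z [-0.013 -0.019 -1.   ]
to [0.5918, 0.0415, 0.237] units [ 0.15  -0.261 -0.019]
top [(80, 52), (90, 30), (100, 24), (170, 108), (180, 55)]
top 162 mean 178.7 med 178.9 line 180.4 rmax 0.145 156
top 72 mean 87.3 med 89.1 line 96.6 rmax 0.147 85
side [(0, 61), (10, 26), (70, 44), (80, 77), (90, 131), (100, 74), (170, 159), (180, 44), (250, 20), (260, 35), (340, 14), (350, 47)]
side 162 mean 178.2 med 178.2 line 179.6 rmax 0.147 194
side 252 mean 261.0 med 265.9 line 270.4 rmax 0.144 59
side 342 mean 236.6 med 354.7 line 359.8 rmax 0.146 93
side 72 mean 86.1 med 89.0 line 92.0 rmax 0.147 195
```

The carousel is about 17° short and the force is up to 36 N, so something is resisting. I'll look.

```bash
python3 - <<'E'
from h import *
import glob
a=cv2.imread(glob.glob('pics/hk_top*')[0]);b=cv2.imread(glob.glob('pics/hk_side*')[0])
cv2.imwrite('pics/g2.png',np.hstack([cv2.resize(a[90:260,220:390],(400,500)),cv2.resize(b[100:300,190:350],(400,500))]))
E
```

```text
(no output)
```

View pics/g2.png

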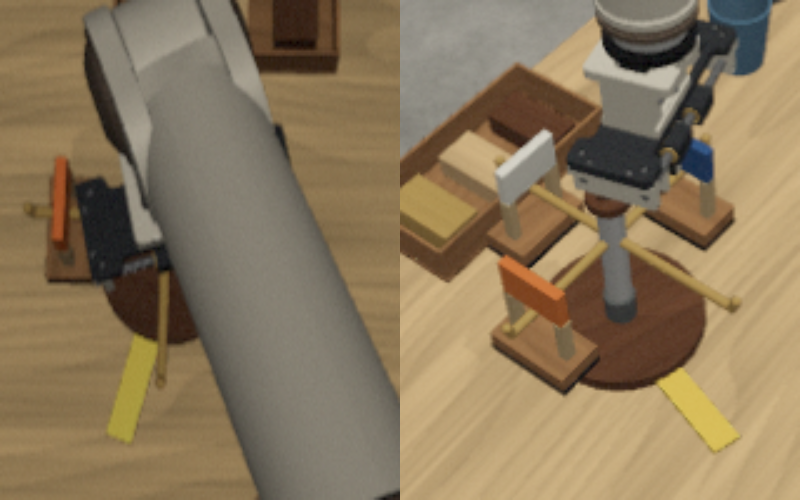

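The pads clamp the round peg, so without turning the tool the friction made the peg slide along them. I'll open, recentre on the peg, regrip lightly, and turn the tool with the peg for the last 17°.

Emit:
{"method": "servo_tool", "body": {"increments": [{"x": 0.05,"y": 0.3,"z": 0,"turn": 0},{"x": 0,"y": 0,"z": 0,"turn": 0},{"x": 0,"y": 0,"z": 0,"turn": 0},{"x": 0,"y": 0,"z": 0,"turn": 0}], "fingers": 60, "newtons": 10}}

```text
t: 6.28
position: [0.5986, 0.0326, 0.2372]
eef_rot: [0.991, 0.133, 0.0, -0.0]
force: [-1.1, 0.8, -0.2]
finger_gap: 0.406
finger_force: 0.0
```

```bash
python3 st.py 0.5987,0.0317,0.237; python3 hk.py; python3 - <<'E'
from h import *
s,rgb,d,c=grab('side'); hsv=cv2.cvtColor(rgb,cv2.COLOR_RGB2HSV); P=cloud(np.ones_like(d,bool),d,c,s); W=np.full(d.shape+(3,),9.); W[d>0]=P
m=(W[...,2]>.195)&(W[...,2]<.208)&(np.hypot(W[...,0]-.6275,W[...,1]-.06)<.06); Q=W[m]; print('hub',len(Q),Q.min(0),Q.max(0))
E
```

```text
t 6.28 p [0.5986 0.0326 0.2372] q [ 0.48  0.5  -0.78  1.69  0.39  1.11 -1.72] F [-1.1  0.8 -0.2] gap 37.3 0.0
yang -74.67 z [ 0.001  0.    -1.   ]
to [0.5987, 0.0317, 0.237] units [-0.004  0.023  0.004]
top [(90, 85), (110, 16), (170, 11), (180, 161)]
top 162 mean 181.0 med 181.7 line 183.1 rmax 0.142 55
top 72 mean 86.9 med 90.8 line 106.8 rmax 0.144 32
side [(0, 114), (20, 22), (70, 27), (80, 41), (90, 165), (100, 48), (110, 42), (170, 17), (180, 185), (250, 25), (260, 12), (270, 38), (340, 15)]
side 162 mean 180.8 med 181.1 line 182.9 rmax 0.146 81
side 252 mean 263.6 med 267.0 line 241.0 rmax 0.144 55
side 342 mean 218.3 med 346.0 line 336.0 rmax 0.14 37
side 72 mean 83.7 med 82.8 line 4.4 rmax 0.125 84
hub 105 [0.58671697 0.01809589 0.19500759] [0.64358553 0.08165125 0.20735908]
```

Emit:
{"method": "servo_tool", "body": {"increments": [{"x": 0.05,"y": 0.04,"z": 0,"turn": 0},{"x": 0,"y": 0,"z": 0,"turn": 0},{"x": 0,"y": 0,"z": 0,"turn": 0},{"x": 0,"y": 0,"z": 0,"turn": 0},{"x": 0,"y": 0,"z": 0,"turn": 0}], "fingers": 5, "newtons": 10}}

```text
t: 6.85
position: [0.6008, 0.0309, 0.2369]
eef_rot: [0.991, 0.133, -0.0, -0.0]
force: [-0.0, 0.4, 0.1]
finger_gap: 0.264
finger_force: 0.0
```

Emit:
{"method": "servo_tool", "body": {"increments": [{"x": -0.043,"y": -0.076,"z": 0,"turn": 0.0139},{"x": -0.043,"y": -0.076,"z": 0,"turn": 0.0139},{"x": -0.043,"y": -0.076,"z": 0,"turn": 0.0139},{"x": -0.043,"y": -0.076,"z": 0,"turn": 0.0139},{"x": 0,"y": 0,"z": 0,"turn": 0},{"x": 0,"y": 0,"z": 0,"turn": 0}]}}

```text
t: 7.35
position: [0.5917, 0.0406, 0.2367]
eef_rot: [0.999, -0.041, -0.001, 0.001]
force: [-3.9, -4.0, 0.9]
finger_gap: 0.172
finger_force: 10.0
```

```bash
sed -i 's/(abs((a-b+180)%360-180)<20)/X/; s/<20$/<25/' hk.py; python3 st.py 0.5918,0.0415,0.237; python3 hk.py
```

```text
t 7.35 p [0.5917 0.0406 0.2367] q [ 0.42  0.47 -0.71  1.71  0.34  1.09 -2.05] F [-3.9 -4.   0.9] gap 15.7 10.0
yang -94.67 z [-0.002 -0.002 -1.   ]
to [0.5918, 0.0415, 0.237] units [ 0.002 -0.024 -0.008]
top [(70, 46), (90, 18), (160, 169)]
top 162 mean 163.8 med 164.0 line 164.5 rmax 0.145 177
top 72 mean 80.0 med 75.4 line 31.5 rmax 0.147 71
side [(0, 21), (50, 9), (60, 26), (70, 178), (80, 27), (90, 55), (160, 188), (230, 26), (240, 18), (250, 108), (260, 9), (340, 64)]
side 162 mean 164.0 med 163.6 line 164.1 rmax 0.147 192
side 252 mean 251.0 med 252.2 line 254.4 rmax 0.146 163
side 342 mean 265.2 med 345.3 line 350.6 rmax 0.145 89
side 72 mean 77.9 med 76.1 line 71.1 rmax 0.146 295
```

Emit:
{"method": "servo_tool", "body": {"increments": [{"x": -0.024,"y": -0.042,"z": 0,"turn": 0.007},{"x": 0,"y": 0,"z": 0,"turn": 0},{"x": 0,"y": 0,"z": 0,"turn": 0}]}}

```text
t: 7.7
position: [0.5908, 0.0422, 0.2367]
eef_rot: [0.998, -0.063, -0.001, 0.001]
force: [-4.1, -4.2, 2.0]
finger_gap: 0.173
finger_force: 10.0
```

```bash
python3 st.py; python3 hk.py | grep 162
```

```text
t 7.7 p [0.5908 0.0422 0.2367] q [ 0.41  0.47 -0.7   1.71  0.34  1.09 -2.09] F [-4.1 -4.2  2. ] gap 15.8 10.0
yang -97.2 z [-0.002 -0.002 -1.   ]
top 162 mean 161.2 med 161.3 line 162.2 rmax 0.146 174
side 162 mean 161.4 med 161.3 line 161.7 rmax 0.147 189
```

The hook is at 161.3–162° against the pointer at 161.8°. I'll release, lift, and turn the tool for the green block.

Emit:
{"method": "servo_tool", "body": {"increments": [{"x": 0,"y": 0,"z": 0,"turn": 0},{"x": 0,"y": 0,"z": 0,"turn": 0},{"x": 0,"y": 0,"z": 0,"turn": 0},{"x": 0,"y": 0,"z": 0,"turn": 0},{"x": 0,"y": 0,"z": -0.5,"turn": 0},{"x": 0,"y": 0,"z": -0.9,"turn": 0},{"x": 0,"y": 0,"z": -0.9,"turn": 0},{"x": 0,"y": 0,"z": -0.7,"turn": 0}], "fingers": 60}}

```text
t: 8.47
position: [0.5921, 0.0446, 0.3597]
eef_rot: [0.998, -0.062, 0.001, -0.001]
force: [0.6, 0.2, 0.5]
finger_gap: 0.648
finger_force: 0.0
```

Emit:
{"method": "servo_tool", "body": {"increments": [{"x": 0,"y": 0,"z": 0,"turn": -0.0167},{"x": 0,"y": 0,"z": 0,"turn": -0.0167},{"x": 0,"y": 0,"z": 0,"turn": -0.0167},{"x": 0,"y": 0,"z": 0,"turn": -0.0167},{"x": 0,"y": 0,"z": 0,"turn": -0.0167},{"x": 0,"y": 0,"z": 0,"turn": -0.0167},{"x": 0,"y": 0,"z": 0,"turn": -0.0167},{"x": 0,"y": 0,"z": 0,"turn": -0.0167}]}}

```text
t: 9.13
position: [0.5917, 0.0442, 0.3571]
eef_rot: [0.936, 0.352, 0.0, -0.0]
force: [0.6, 0.2, -0.4]
finger_gap: 0.653
finger_force: 0.0
```

Emit:
{"method": "servo_tool", "body": {"increments": [{"x": 0,"y": 0,"z": 0,"turn": -0.0167},{"x": 0,"y": 0,"z": 0,"turn": -0.0167},{"x": 0,"y": 0,"z": 0,"turn": -0.0167},{"x": 0,"y": 0,"z": 0,"turn": -0.0167},{"x": 0,"y": 0,"z": 0,"turn": -0.0167},{"x": 0,"y": 0,"z": 0,"turn": -0.0167},{"x": 0,"y": 0,"z": 0,"turn": -0.0167},{"x": 0,"y": 0,"z": 0,"turn": -0.0167}]}}

```text
t: 9.8
position: [0.5918, 0.0441, 0.3571]
eef_rot: [0.711, 0.703, 0.0, 0.0]
force: [0.9, -0.6, -0.3]
finger_gap: 0.649
finger_force: 0.0
```

```bash
python3 st.py .4274,.3555,.25; python3 hk.py | grep 162
```

```text
t 9.8 p [0.5918 0.0441 0.3571] q [ 0.66  0.48 -1.09  1.55  0.43  1.37 -0.48] F [ 0.9 -0.6 -0.3] gap 59.6 0.0
yang -0.71 z [ 0.001  0.001 -1.   ]
to [0.4274, 0.3555, 0.25] units [ 7.732 -4.207  2.679]
top 162 mean 161.5 med 161.7 line 162.3 rmax 0.145 127
side 162 mean 161.5 med 161.1 line 160.3 rmax 0.148 189
```

Emit:
{"method": "servo_tool", "body": {"increments": [{"x": 0.773,"y": -0.42,"z": 0,"turn": 0},{"x": 0.773,"y": -0.42,"z": 0,"turn": 0},{"x": 0.773,"y": -0.42,"z": 0,"turn": 0},{"x": 0.773,"y": -0.42,"z": 0,"turn": 0},{"x": 0.773,"y": -0.42,"z": 0,"turn": 0},{"x": 0.773,"y": -0.42,"z": 0,"turn": 0},{"x": 0.773,"y": -0.42,"z": 0,"turn": 0},{"x": 0.773,"y": -0.42,"z": 0,"turn": 0}]}}

```text
t: 10.57
position: [0.4608, 0.295, 0.3572]
eef_rot: [0.715, 0.699, 0.0, 0.0]
force: [0.4, 1.0, 0.3]
finger_gap: 0.651
finger_force: 0.0
```

Emit:
{"method": "servo_tool", "body": {"increments": [{"x": 0.773,"y": -0.42,"z": 0,"turn": 0},{"x": 0.773,"y": -0.42,"z": 0,"turn": 0},{"x": 0,"y": 0,"z": 0.9,"turn": 0},{"x": 0,"y": 0,"z": 0.9,"turn": 0},{"x": 0,"y": 0,"z": 0.9,"turn": 0},{"x": 0,"y": 0,"z": 0,"turn": 0}]}}

```text
t: 11.07
position: [0.4267, 0.3528, 0.2428]
eef_rot: [0.714, 0.7, -0.005, -0.0]
force: [-0.3, -2.0, -0.7]
finger_gap: 0.655
finger_force: 0.0
```

```bash
python3 st.py .4274,.3555,.113; python3 - <<'E'
from h import *
s,rgb,d,c=grab('wrist'); cv2.imwrite('pics/w2.png',rgb[:,:,::-1])
hsv=cv2.cvtColor(rgb,cv2.COLOR_RGB2HSV).astype(int); m=(abs(hsv[...,0]-60)<15)&(hsv[...,1]>150)
P=cloud(m,d,c,s); P=P[P[:,2]>.11]; print(len(P),cv2.minAreaRect((P[:,:2]*1000).astype(np.float32)))
E
```

```text
t 11.07 p [0.4267 0.3528 0.2428] q [ 0.06  0.52 -1.06  1.78  0.5   1.15 -1.18] F [-0.3 -2.  -0.7] gap 60.1 0.0
yang -1.18 z [-0.008 -0.007 -1.   ]
to [0.4274, 0.3555, 0.113] units [0.091 0.042 3.244]
1063 ((427.1901550292969, 333.1839904785156), (69.01953125, 10.988465309143066), 88.6278076171875)
```

View pics/w2.png

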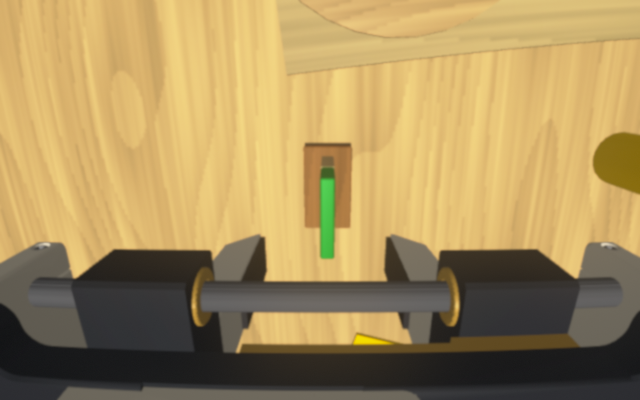

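The wrist view shows the green head at (327,215), centred between the fingers. Lowering.

Emit:
{"method": "servo_tool", "body": {"increments": [{"x": 0,"y": 0,"z": 0.7,"turn": 0},{"x": 0,"y": 0,"z": 0.9,"turn": 0},{"x": 0,"y": 0,"z": 0.9,"turn": 0},{"x": 0,"y": 0,"z": 0.5,"turn": 0},{"x": 0,"y": 0,"z": 0.3,"turn": 0},{"x": 0,"y": 0,"z": 0,"turn": 0},{"x": 0,"y": 0,"z": 0,"turn": 0}]}}

```text
t: 11.7
position: [0.4304, 0.3571, 0.1188]
eef_rot: [0.714, 0.7, 0.001, -0.0]
force: [0.3, 0.2, -0.3]
finger_gap: 0.657
finger_force: 0.0
```

```bash
python3 st.py .4272,.355,.113
```

```text
t 11.7 p [0.4304 0.3571 0.1188] q [-0.04  0.67 -0.93  1.88  0.67  0.93 -1.31] F [ 0.3  0.2 -0.3] gap 60.3 0.0
yang -1.12 z [ 0.002  0.002 -1.   ]
to [0.4272, 0.355, 0.113] units [-0.054 -0.078  0.144]
```

Emit:
{"method": "servo_tool", "body": {"increments": [{"x": -0.05,"y": -0.08,"z": 0.14,"turn": 0},{"x": 0,"y": 0,"z": 0,"turn": 0},{"x": 0,"y": 0,"z": 0,"turn": 0},{"x": 0,"y": 0,"z": 0,"turn": 0},{"x": 0,"y": 0,"z": 0,"turn": 0},{"x": 0,"y": 0,"z": 0,"turn": 0},{"x": 0,"y": 0,"z": 0,"turn": 0},{"x": 0,"y": 0,"z": 0,"turn": 0}], "fingers": 2, "newtons": 30}}

```text
t: 12.37
position: [0.4263, 0.354, 0.1114]
eef_rot: [0.714, 0.701, 0.0, 0.0]
force: [0.4, 0.4, -3.0]
finger_gap: 0.129
finger_force: 30.0
```

Emit:
{"method": "servo_tool", "body": {"increments": [{"x": 0,"y": 0,"z": 0,"turn": 0},{"x": 0,"y": 0,"z": 0,"turn": 0},{"x": 0,"y": 0,"z": 0,"turn": 0}]}}

```text
t: 12.62
position: [0.4261, 0.354, 0.1113]
eef_rot: [0.714, 0.701, -0.0, -0.0]
force: [-0.2, 0.4, -0.6]
finger_gap: 0.128
finger_force: 30.0
```

```bash
python3 st.py .4272,.355,.113
```

```text
t 12.62 p [0.4261 0.354  0.1113] q [-0.05  0.68 -0.92  1.89  0.68  0.92 -1.31] F [-0.2  0.4 -0.6] gap 11.8 30.0
yang -1.06 z [-0.  0. -1.]
to [0.4272, 0.355, 0.113] units [ 0.026  0.027 -0.043]
```

The head is gripped at 11.8 mm. I'll lift it and carry it to the front of the hook.

Emit:
{"method": "servo_tool", "body": {"increments": [{"x": 0,"y": 0,"z": -0.4,"turn": 0},{"x": 0,"y": 0,"z": -0.8,"turn": 0},{"x": 0,"y": 0,"z": -0.8,"turn": 0},{"x": 0,"y": 0,"z": -0.8,"turn": 0},{"x": 0,"y": 0,"z": -0.7,"turn": 0},{"x": -0.5,"y": 0,"z": 0,"turn": 0},{"x": -0.7,"y": 0,"z": 0,"turn": 0},{"x": -0.7,"y": 0,"z": 0,"turn": 0}]}}

```text
t: 13.28
position: [0.4241, 0.2778, 0.2515]
eef_rot: [0.713, 0.701, 0.0, 0.0]
force: [0.7, -0.6, -3.1]
finger_gap: 0.131
finger_force: 30.0
```

Emit:
{"method": "servo_tool", "body": {"increments": [{"x": -0.7,"y": 0,"z": 0,"turn": 0},{"x": -0.7,"y": 0,"z": 0,"turn": 0},{"x": -0.7,"y": 0,"z": 0,"turn": 0},{"x": -0.7,"y": 0,"z": 0,"turn": 0},{"x": -0.5,"y": 0,"z": 0,"turn": 0},{"x": 0,"y": 0,"z": 0,"turn": 0.016},{"x": 0,"y": 0,"z": 0,"turn": 0.016},{"x": 0,"y": 0,"z": 0,"turn": 0.016}]}}

```text
t: 13.95
position: [0.4219, 0.1449, 0.251]
eef_rot: [0.813, 0.583, -0.0, 0.0]
force: [0.4, 0.8, -3.1]
finger_gap: 0.128
finger_force: 30.0
```

Emit:
{"method": "servo_tool", "body": {"increments": [{"x": 0,"y": 0,"z": 0,"turn": 0},{"x": 0,"y": 0,"z": 0,"turn": 0},{"x": 0,"y": 0,"z": 0,"turn": 0}]}}

```text
t: 14.2
position: [0.4219, 0.1461, 0.2512]
eef_rot: [0.81, 0.587, -0.0, 0.0]
force: [0.4, 0.6, -3.0]
finger_gap: 0.128
finger_force: 30.0
```

```bash
python3 st.py .4354,.147,.201; python3 hk.py|grep 162;  python3 - <<'E'
from h import *
for n in ('side','top'):
    s,rgb,d,c=grab(n); hsv=cv2.cvtColor(rgb,cv2.COLOR_RGB2HSV).astype(int); m=(abs(hsv[...,0]-60)<15)&(hsv[...,1]>150)
    P=cloud(m,d,c,s); P=P[(P[:,2]>.1)&(abs(P[:,0]-.435)<.08)&(abs(P[:,1]-.13)<.08)]
    if len(P)>20: print(n,len(P),cv2.minAreaRect((P[:,:2]*1000).astype(np.float32)),np.percentile(P[:,2],[2,98]))
E
```

```text
t 14.2 p [0.4219 0.1461 0.2512] q [ 0.63  0.26 -1.15  2.02  0.28  1.03 -0.97] F [ 0.4  0.6 -3. ] gap 11.7 30.0
yang -18.13 z [-0. -0. -1.]
to [0.4354, 0.147, 0.201] units [0.126 0.313 1.254]
top 162 mean 161.3 med 161.5 line 162.3 rmax 0.145 174
side 162 mean 161.4 med 161.2 line 161.5 rmax 0.148 191
```

Emit:
{"method": "servo_tool", "body": {"increments": [{"x": 0.126,"y": 0.313,"z": 0,"turn": 0},{"x": 0,"y": 0,"z": 0.6,"turn": 0},{"x": 0,"y": 0,"z": 0.65,"turn": 0},{"x": 0,"y": 0,"z": 0,"turn": 0},{"x": 0,"y": 0,"z": 0,"turn": 0}]}}

```text
t: 14.82
position: [0.4345, 0.1469, 0.2006]
eef_rot: [0.81, 0.586, -0.001, -0.001]
force: [-0.1, 0.4, -1.7]
finger_gap: 0.126
finger_force: 30.0
```

```bash
python3 st.py .4354,.147,.201 .5349,.1137,.201;  python3 - <<'E'
from h import *
s,rgb,d,c=grab('side');s,r2,d2,c2=grab('wrist'); cv2.imwrite('pics/g3.png',np.hstack([cv2.resize(rgb[140:340,220:380],(400,500)),cv2.resize(r2,(400,250)).repeat(2,0)])[:,:,::-1])
E
```

```text
t 14.82 p [0.4345 0.1469 0.2006] q [ 0.53  0.37 -1.07  2.05  0.4   0.95 -1.07] F [-0.1  0.4 -1.7] gap 11.5 30.0
yang -18.25 z [-0.004  0.    -1.   ]
to [0.4354, 0.147, 0.201] units [ 0.01   0.021 -0.01 ]
to [0.5349, 0.1137, 0.201] units [-2.000e-03  2.644e+00 -2.000e-02]
```

View pics/g3.png

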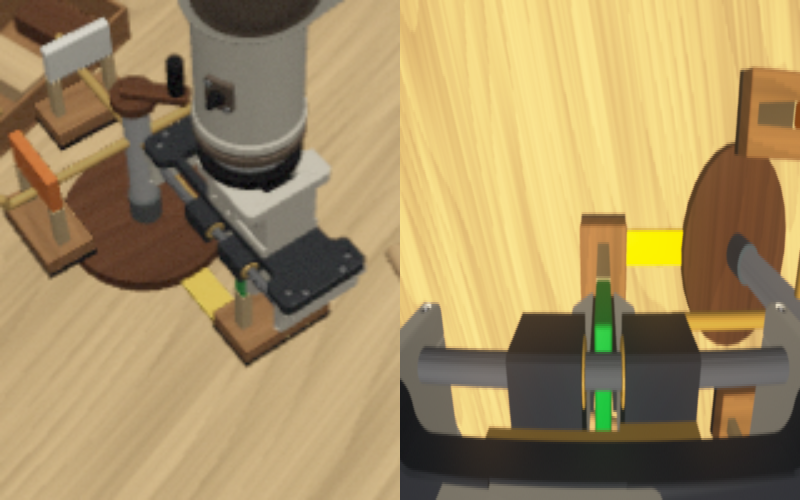

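The crops show the block level, in front of the hook and in line with the pointer, and the peg is clear of the body. I'll insert along tool y.

Emit:
{"method": "servo_tool", "body": {"increments": [{"x": 0,"y": 0.25,"z": 0,"turn": 0},{"x": 0,"y": 0.3,"z": 0,"turn": 0},{"x": 0,"y": 0.3,"z": 0,"turn": 0},{"x": 0,"y": 0.3,"z": 0,"turn": 0},{"x": 0,"y": 0.3,"z": 0,"turn": 0},{"x": 0,"y": 0,"z": 0,"turn": 0}]}}

```text
t: 15.42
position: [0.4942, 0.127, 0.2015]
eef_rot: [0.812, 0.584, 0.001, 0.0]
force: [0.6, -0.1, -3.3]
finger_gap: 0.131
finger_force: 30.0
```

Emit:
{"method": "servo_tool", "body": {"increments": [{"x": 0,"y": 0.3,"z": 0,"turn": 0},{"x": 0,"y": 0.3,"z": 0,"turn": 0},{"x": 0,"y": 0.3,"z": 0,"turn": 0},{"x": 0,"y": 0.25,"z": 0,"turn": 0},{"x": 0,"y": 0,"z": 0,"turn": 0},{"x": 0,"y": 0,"z": 0,"turn": 0}]}}

```text
t: 15.92
position: [0.5348, 0.114, 0.2011]
eef_rot: [0.811, 0.585, -0.0, -0.0]
force: [-0.4, 0.8, -3.4]
finger_gap: 0.127
finger_force: 30.0
```

```bash
python3 st.py .5349,.1137,.201 .5349,.1137,.176; python3 hk.py|grep 162; python3 - <<'E'
from h import *
s,rgb,d,c=grab('side');s,r2,d2,c2=grab('top'); cv2.imwrite('pics/g4.png',np.hstack([cv2.resize(rgb[140:300,220:348],(400,500)),cv2.resize(r2[120:270,230:350],(400,500))])[:,:,::-1])
E
```

```text
t 15.92 p [0.5348 0.114  0.2011] q [ 0.49  0.53 -0.97  1.85  0.5   1.04 -1.01] F [-0.4  0.8 -3.4] gap 11.7 30.0
yang -18.38 z [-0.001  0.001 -1.   ]
to [0.5349, 0.1137, 0.201] units [-0.007  0.005  0.003]
to [0.5349, 0.1137, 0.176] units [-0.007  0.006  0.628]
side 162 mean 151.0 med 147.3 line 205.0 rmax 0.149 98
```

View pics/g4.png

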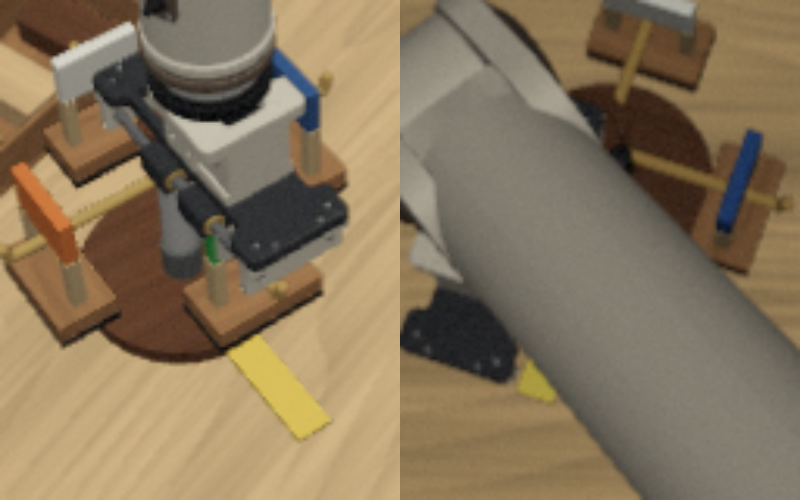

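The side view shows the hook tip at (280,290) poking through the window, and nothing is touching. Lowering slowly.

Emit:
{"method": "servo_tool", "body": {"increments": [{"x": 0,"y": 0,"z": 0.15,"turn": 0},{"x": 0,"y": 0,"z": 0.15,"turn": 0},{"x": 0,"y": 0,"z": 0.15,"turn": 0},{"x": 0,"y": 0,"z": 0.1,"turn": 0},{"x": 0,"y": 0,"z": 0.04,"turn": 0},{"x": 0,"y": 0,"z": 0,"turn": 0},{"x": 0,"y": 0,"z": 0,"turn": 0}]}}

```text
t: 16.7
position: [0.5344, 0.1142, 0.1776]
eef_rot: [0.811, 0.585, -0.0, -0.0]
force: [0.7, 0.7, -2.6]
finger_gap: 0.125
finger_force: 30.0
```

Emit:
{"method": "servo_tool", "body": {"increments": [{"x": 0,"y": 0,"z": 0.03,"turn": 0},{"x": 0,"y": 0,"z": 0,"turn": 0},{"x": 0,"y": 0,"z": 0,"turn": 0}]}}

```text
t: 16.95
position: [0.5346, 0.1142, 0.1767]
eef_rot: [0.811, 0.585, 0.0, 0.0]
force: [0.7, 0.4, -1.9]
finger_gap: 0.129
finger_force: 30.0
```

Emit:
{"method": "servo_tool", "body": {"increments": [{"x": 0,"y": 0,"z": 0.025,"turn": 0},{"x": 0,"y": 0,"z": 0,"turn": 0},{"x": 0,"y": 0,"z": 0,"turn": 0}]}}

```text
t: 17.2
position: [0.5348, 0.1143, 0.1762]
eef_rot: [0.811, 0.585, 0.0, 0.0]
force: [-2.0, -0.5, 4.2]
finger_gap: 0.129
finger_force: 30.0
```

Emit:
{"method": "servo_tool", "body": {"increments": [{"x": 0,"y": 0,"z": 0.025,"turn": 0},{"x": 0,"y": 0,"z": 0,"turn": 0},{"x": 0,"y": 0,"z": 0,"turn": 0}]}}

```text
t: 17.45
position: [0.535, 0.1149, 0.1759]
eef_rot: [0.811, 0.586, 0.001, 0.0]
force: [-3.5, -0.3, 10.6]
finger_gap: 0.128
finger_force: 30.0
```

Contact is at the expected height. I'll ease back up a little and open.

Emit:
{"method": "servo_tool", "body": {"increments": [{"x": 0,"y": 0,"z": -0.035,"turn": 0},{"x": 0,"y": 0,"z": 0,"turn": 0},{"x": 0,"y": 0,"z": 0,"turn": 0}], "newtons": 8}}

```text
t: 17.7
position: [0.5347, 0.1142, 0.176]
eef_rot: [0.811, 0.585, 0.0, 0.0]
force: [-0.2, 0.6, 1.9]
finger_gap: 0.13
finger_force: 8.0
```

Emit:
{"method": "servo_tool", "body": {"increments": [{"x": 0,"y": 0,"z": 0,"turn": 0},{"x": 0,"y": 0,"z": 0,"turn": 0},{"x": 0,"y": 0,"z": 0,"turn": 0},{"x": 0,"y": 0,"z": 0,"turn": 0}], "fingers": 32}}

```text
t: 18.03
position: [0.5344, 0.114, 0.1758]
eef_rot: [0.811, 0.585, -0.0, -0.0]
force: [-0.9, -0.5, -0.7]
finger_gap: 0.338
finger_force: 0.0
```

```bash
python3 st.py; python3 - <<'E'
from h import *
s,rgb,d,c=grab('side');s,r2,d2,c2=grab('wrist'); cv2.imwrite('pics/g5.png',np.hstack([cv2.resize(rgb[140:300,220:348],(400,500)),cv2.resize(r2,(400,250)).repeat(2,0)])[:,:,::-1])
E
```

```text
t 18.03 p [0.5344 0.114  0.1758] q [ 0.47  0.56 -0.95  1.87  0.54  0.99 -1.03] F [-0.9 -0.5 -0.7] gap 31.0 0.0
yang -18.35 z [-0. -0. -1.]
```

View pics/g5.png

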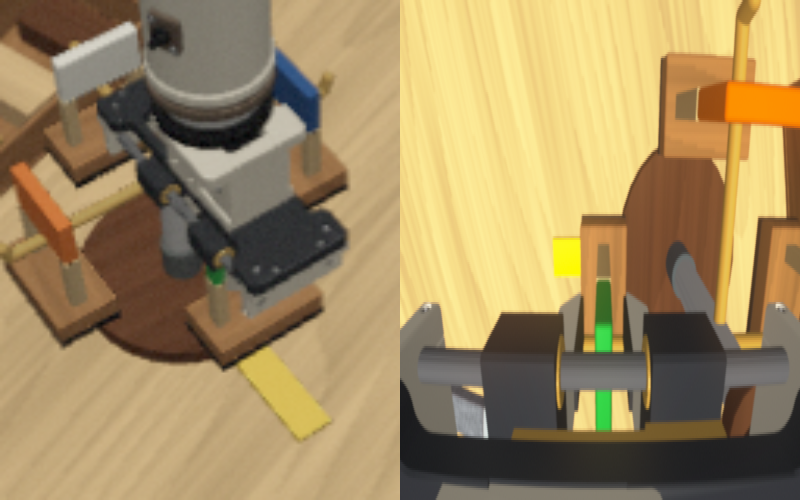

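The block hangs upright between the open fingers. I'll raise the arm straight up, then move it aside.

Emit:
{"method": "servo_tool", "body": {"increments": [{"x": 0,"y": 0,"z": -0.3,"turn": 0},{"x": 0,"y": 0,"z": -0.6,"turn": 0},{"x": 0,"y": 0,"z": -0.9,"turn": 0},{"x": 0,"y": 0,"z": -0.9,"turn": 0},{"x": 0,"y": 0,"z": -0.9,"turn": 0},{"x": 0,"y": 0,"z": -0.5,"turn": 0}]}}

```text
t: 18.63
position: [0.5354, 0.1155, 0.345]
eef_rot: [0.81, 0.586, 0.002, 0.001]
force: [0.9, 0.6, -0.8]
finger_gap: 0.35
finger_force: 0.0
```

Emit:
{"method": "servo_tool", "body": {"increments": [{"x": -0.3,"y": -0.7,"z": 0,"turn": 0},{"x": -0.3,"y": -0.8,"z": 0,"turn": 0},{"x": -0.6,"y": -0.6,"z": 0,"turn": 0},{"x": -0.8,"y": -0.3,"z": 0,"turn": 0},{"x": -0.8,"y": 0,"z": 0,"turn": 0},{"x": -0.8,"y": 0,"z": 0,"turn": 0},{"x": 0,"y": 0,"z": 0,"turn": 0},{"x": 0,"y": 0,"z": 0,"turn": 0}]}}

```text
t: 19.3
position: [0.3977, 0.0062, 0.3405]
eef_rot: [0.812, 0.584, -0.0, 0.001]
force: [0.3, 0.2, 0.4]
finger_gap: 0.349
finger_force: 0.0
```

```bash
python3 st.py; python3 hk.py|grep 162; python3 - <<'E'
from h import *
for n in ('top','side'):
    s,rgb,d,c=grab(n); hsv=cv2.cvtColor(rgb,cv2.COLOR_RGB2HSV).astype(int)
    P=cloud((abs(hsv[...,0]-60)<15)&(hsv[...,1]>150),d,c,s); P=P[np.hypot(P[:,0]-.528,P[:,1]-.093)<.07]
    if len(P)>9: print(n,len(P),cv2.minAreaRect((P[:,:2]*1000).astype(np.float32)),np.percentile(P[:,2],[2,98]))
    P=cloud(((hsv[...,0]<5)|(hsv[...,0]>175))&(hsv[...,1]>180),d,c,s); P=P[np.hypot(P[:,0]-.472,P[:,1]+.295)<.07]; print('red',len(P),P.mean(0) if len(P) else 0)
    cv2.imwrite(f'pics/e_{n}.png',rgb[:,:,::-1])
a=cv2.imread('pics/e_top.png');b=cv2.imread('pics/e_side.png')
cv2.imwrite('pics/g6.png',np.hstack([cv2.resize(a[90:260,220:390],(400,500)),cv2.resize(b[120:320,190:350],(400,500))]))
E
```

```text
t 19.3 p [0.3977 0.0062 0.3405] q [ 1.08 -0.12 -1.07  2.   -0.11  1.2  -0.27] F [0.3 0.2 0.4] gap 32.1 0.0
yang -18.59 z [ 0.001 -0.003 -1.   ]
top 162 mean 160.8 med 160.9 line 160.0 rmax 0.068 46
side 162 mean 160.9 med 161.0 line 161.4 rmax 0.147 174
top 53 ((534.096435546875, 114.40594482421875), (22.425628662109375, 9.406341552734375), 72.00389862060547) [0.14541477 0.18639562]
red 207 [ 0.4713043  -0.29506661  0.10716526]
side 329 ((524.5825805664062, 93.90826416015625), (69.3604507446289, 11.957676887512207), 73.0091323852539) [0.14556203 0.18379179]
red 49 [ 0.45774988 -0.31646397  0.11121449]
```

View pics/g6.png

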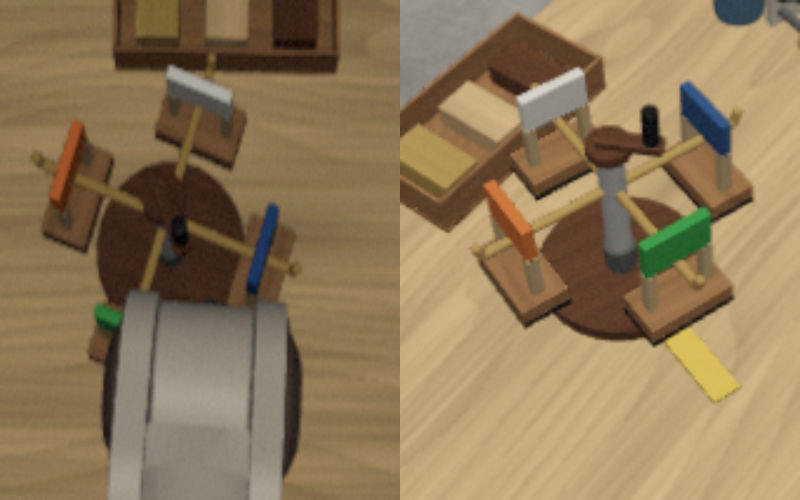

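The green block hangs level on the hook over the pointer, its head at z 0.146–0.184 m and the hook at about 161°. The arm is clear and the red block has not moved.

```bash
python3 -c "
from bench import ctrl
print(ctrl.finish_job())"
```

```text
the job is handed in; nothing more can be done
None
```

The green block hangs on the empty hook, which I turned to within about 1° of the yellow pointer and let go of first; the red block was not touched, and I handed the job in at about 19 s.

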